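Clip the terminal cover onto the data logger

TASK

Close the open terminal compartment of the grey data logger: hook the blue cover's tongue in under the fixed lip at the far end of the housing, then press the near end down until it snaps past the orange catch and lies fully home. Do not let go or back off: finish while still pressing the cover down firmly onto its seat, and leave the other things on the table where they are.

Things in the scene. Friction and masses are not known exactly. Their poses are not given: they have to be found in the camera images.
- housing: Grey data-logger housing, fixed, 140 x 76 mm (104 mm over screw ears), 44.5 mm high at the lip; origin at its underside on the table, below the middle of the cover opening; x points from the catch end to the lip end, z up. The opening has side walls 70 mm apart with flared tops (38 mm high); green terminal strips inside, up to 19 mm high. The cover when home has its axes parallel to these.
- seat: Black ledge inside the housing on which the cover rests when home, its top 30 mm above the table (two side strips and a shelf under the lip); its origin is the same point as the housing's.
- housing_seat (a point): Middle of the cover opening at the height of the ledge's top, 30 mm above the housing's origin; axes as the housing. A cover fully home has its underside's middle here, give or take 2 mm along x.
- housing_lip (a point): Middle of the mouth under the lip, 52 mm along the housing's x and 35 mm above the table (half-way up the 10 mm gap); axes as the housing. The lip bridges x = 52 to 72 mm, underside 40 mm high, open below over y = -21 to +21 mm between two posts, which also stop the cover plate's far edge at x = 49.5 mm. The tongue enters along +x.
- latch (a joint): Orange spring catch, 26 mm wide, at x = -43 to -55 mm of the housing. Value (m): how far it is pushed out along -x; 0 at rest, max 0.008. Top 42 mm high, slopes down inward to a nose at x = -43 mm, its flat underside 34.8 mm high. Pushing down on the rib with about 8 to 12 N drives the cover's near edge past it; it then springs back to 0, the force drops, the cover falls about 1 mm to the ledge.
- cover_grip (a point): Centre of the white grip rib of the loose blue cover (90 g). Rib 50 mm long (cover's x), 14 mm wide (y), 24 mm high, on a plate of 96 (x) x 64 (y) x 4 mm; this point is 16 mm above the underside, 7 mm to the -x side of the plate's middle. x points to the tongue, z up; starts flat on the table, rib up. To hook in, dip the tongue end about 6 degrees so the near end clears the 42 mm high catch.
- cover: The blue cover; origin at the middle of the underside of its 96 x 64 x 4 mm plate; axes as cover_grip.
- cover_tongue (a point): Tip of the cover's tongue, half-way up its 3 mm thickness: 62 mm along the cover's x from the plate's middle, 1.5 mm above its underside. The tongue is 36 mm wide and stands out 14 mm from the plate's far edge.
- screwdriver_center (a point): Middle of a red-handled screwdriver, 25 x 160 x 22 mm, lying on the table, along its y. Bystander.
- bobbin_center (a point): Middle of a copper-wound bobbin with black flanges, 31 mm across, 24 mm high, standing. Bystander.
- eraser_center (a point): Middle of a white and blue eraser, 20 x 42 x 12 mm. Bystander.
- croc_clip_center (a point): Middle of a black crocodile clip, 11 x 62 x 11 mm. Bystander.
Not all that is in view belongs to the job. Of the things that look like the housing, the largest one is meant.

How it is judged:
On the way, in this order (a step that is already met when the one before it is completed fails the run):
1. the tongue is hooked in under the lip while the near end is still up on the catch (x of cover_tongue in the frame of housing between 0.056 and 0.072 m and z of cover_tongue in the frame of housing between 0.028 and 0.04 m and y of cover_tongue in the frame of housing between -0.006 and 0.006 m and z of cover_grip in the frame of housing above 0.048 m), for 0.1 s.
2. the cover has snapped home under the catch (z of cover in the frame of housing between 0.0275 and 0.0315 m and angle between the z axis of cover and the z axis of housing, either way round below 0.035 rad and value of joint latch below 0.0012 m), for 0.2 s.
At the end, for the whole second after the job is handed in: Cover flat on its ledge (height within 1.5 mm, tilt under 2 degrees, within 7 mm of the opening's middle), tongue at least 4 mm under the lip, catch sprung back over the near edge (within 1.2 mm of rest), gripper still pressing the cover onto the ledge with over 4 N (all of step 2 and x of cover_tongue in the frame of housing above 0.056 m and horizontal distance between cover and housing_seat below 0.007 m and contact force between cover and seat above 4 N and contact force between the fingers and cover above 2 N); the arm keeps its last pose, push and grip.
It fails at once if the screwdriver was moved more than 25 mm (distance of screwdriver_center from where it was at the start of the episode above 0.025 m).
It fails at once if the bobbin was moved more than 25 mm (distance of bobbin_center from where it was at the start of the episode above 0.025 m).
It fails at once if the eraser was moved more than 25 mm (distance of eraser_center from where it was at the start of the episode above 0.025 m).
It fails at once if the crocodile clip was moved more than 25 mm (distance of croc_clip_center from where it was at the start of the episode above 0.025 m).
It also fails if it takes over 48 s, if anything falls off the work surface, if the arm or the gripper's body presses on something with over 40 N, if the wrist force passes 120 N, or if a joint passes its speed limit or range.

ROBOT

A 7-joint arm with a two-finger parallel gripper is mounted at the origin on a cart in front of the work surface, level with it; the furniture and walls round the work are solid. World frame = base frame: x ahead of the robot, y to its left, z up, the work surface at z = 0. Lengths are in m, angles in rad, forces in N, time in s.
With the tool pointing down it reaches from about 0.425 to 0.875 m from the base axis. Payload 9.9 kg.
Tool frame: the origin (TCP) lies on the centre line of the jaws, within the pads' length; the fingertips stand 14 mm ahead of it and the grasp point (between the pads) lies 5 mm behind it; z points along the fingers, y is the line along which they close (so a half turn about z gives the same grasp; the last joint's range is limited). The gripper opens to 85 mm and grips with 20 to 120 N. Pads are 22 mm wide; open, the fingers measure 114 mm over their backs; the gripper's body (76 mm by 85 mm) begins 54 mm behind the grasp point. The pads swing forward as they close: fully open they stand 13 mm farther back than shut.
Start: joints at [-1.225, 0.576, 0.025, 1.437, -0.015, 1.129, -0.057], TCP at [0.281, 0.614, 0.209] pointing down, gripper open.
Joint ranges: [-2.76, 2.76], [-0.34, 2.15], [-1.52, 1.57], [0.19, 2.46], [-1.09, 4.23], [0.17, 1.99], [-2.82, 2.82]. Speed limits (rad/s): [2.22, 2.22, 3.01, 3.01, 3.14, 3.14, 3.14].

INTERFACE

Orientations are given as a rotation vector (axis times angle).
In Python, from cell import manip gives the robot as it stands.
- The arm moves only by the shell command python3 -m creep 'ROWS' [OPENING] [FORCE]. ROWS is JSON, a list that holds one entry, the list of rows, each a list of 4 numbers: the shift along the tool's x, y, z in units of 50 mm (1.0 is 50 mm), then the turn about the tool's z in units of 6 degrees (1.0 is 6 degrees). In form: [[[dx, dy, dz, yaw], ...]]. A call has 1 to 5 rows; each row is the pose to reach, as a shift and turn from the pose commanded when the call began, along the tool's axes at that moment; what a row does not reach only later rows make up. A row lasts 1/10 s, in which the tool goes at most 50 mm and 8.59 degrees, less where a joint would pass 70% of its speed; a pose out of reach is approached as far as the arm can. A call with a gripper value outside its range is refused whole. OPENING is the gripper command: -1 is fully open, 1 is shut, values between are in proportion, set as the call begins (- or left out, the last holds). The fingers move at their own pace and stop on an object; FORCE is the grip in N (left out, the last holds). Time passes only in rows, so rows that repeat a pose let the fingers close. It gives the time, the measured TCP pose, the force, the opening and the grip force at its end, in the units of the state.
- manip.get_obs(): the state, without advancing time (a new reading comes with each control period).
- manip.camera(name): name is "side" or "top"; returns a dict with "image" (420x560x3 uint8, red, green, blue), "z_map" (420x560 float32, m along the optical axis (not along the pixel's ray), 0 where there is no reading), "K" (3x3 intrinsics, pixels), "T" (4x4, takes a point from camera to world coordinates). Camera axes: x right, y down, z forward; pixel columns grow to the right and rows downward; lengths in m; the calibration is good to about 2 mm. A picture is of the moment at which its call begins.
- manip.sign_off(): hands the job in; it is judged then, once.
Trained networks look in a picture, given as the dict that the camera call returned (one of the last four; its "shot" number tells which), for a name from the list of things; names that differ only in an ending like _2 or _b are one class to them, and where a whole thing is asked for, a point or a joint stands for the part that bears it (a point fixed in the world has none). Each returns a list of dicts, best first, with "confidence" (0 to 1); they miss things now and then, are a little off and sometimes report something else, mostly with a low value. They report only what shows in the picture. A call takes as long as a camera call. They do not tell look-alikes from the thing itself.
- manip.spot_in(picture, name): "xyz" ([x, y, z] in m, in world coordinates, good to about 4 mm: the middle of the surface that is visible of it).
- manip.regions_of(picture, name): "pixels" (420x560 bool, what is visible of it).
The state is a dict: "time": time; "joint_pos": joint angles; "dq": joint speeds; "tau": joint torques, N m; "ee_pos": TCP position; "eef_rot": TCP orientation; "wrist_force": force on the tool from outside, world axes, zero at the start; "torque": the same for the moment, N m; "grip_width": finger opening in m; "grasp_force": force on a finger pad.
Only numpy, scipy, OpenCV 4.12 (cv2) and the standard library are available. Lean on these libraries where they do the work, as an engineer would, in place of code of your own. Each camera call takes 0.05 s, during which the arm holds its last target. There are 200 camera calls.

## Working session

There is one attempt and no reset: what is moved stays moved. The work goes in short steps, Python scripts to look and compute and a shell command to move; the robot and the scene stay as the last step left them, time stands still between calls to the robot, and variables do not carry over. Pictures are saved under pics/ and viewed, at most 10 in all, crops included, and the job is handed in when it is done.

```bash
mkdir -p pics; ls; python3 - <<'E'
from cell import manip
import cv2,numpy as np
o=manip.get_obs();print({k:np.round(o[k],3) for k in ['time','ee_pos','eef_rot','grip_width','wrist_force']})
for n in ['top','side']:
    p=manip.camera(n);cv2.imwrite(f'pics/{n}0.png',p['image'][...,::-1])
    print(n,np.round(p['T'],3).tolist())
    for t in ['housing','cover','cover_grip','latch','screwdriver_center','bobbin_center','eraser_center','croc_clip_center']:
        print(t,[(np.round(d['xyz'],3).tolist(),round(d['confidence'],2)) for d in manip.spot_in(p,t)][:4])
E
```

```text
pics
{'time': np.float64(0.0), 'ee_pos': array([0.281, 0.613, 0.209]), 'eef_rot': array([-6.700e-01, -3.069e+00,  3.000e-03]), 'grip_width': np.float64(0.085), 'wrist_force': array([0.516, 0.028, 0.142])}
top [[0.016, -0.983, 0.185, 0.386], [-1.0, -0.021, -0.023, 0.076], [0.027, -0.185, -0.982, 0.901], [0.0, 0.0, 0.0, 1.0]]
housing [([0.457, 0.38, 0.014], 0.68), ([0.527, 0.17, 0.02], 0.67)]
cover [([0.5, -0.186, 0.002], 0.64)]
cover_grip [([0.497, -0.194, 0.004], 0.73)]
latch [([0.423, 0.364, 0.026], 0.52), ([0.487, 0.017, 0.028], 0.49), ([0.467, 0.161, 0.036], 0.38), ([0.383, 0.273, 0.01], 0.27)]
screwdriver_center [([0.683, -0.171, 0.019], 0.58)]
bobbin_center [([0.62, -0.113, 0.025], 0.67)]
eraser_center [([0.384, 0.274, 0.011], 0.48)]
croc_clip_center [([0.589, 0.316, 0.007], 0.71)]
side [[-1.0, 0.023, 0.005, 0.538], [0.004, 0.4, -0.916, 1.103], [-0.023, -0.916, -0.4, 0.509], [0.0, 0.0, 0.0, 1.0]]
housing [([0.522, 0.032, 0.018], 0.79), ([0.528, 0.192, 0.024], 0.68)]
cover [([0.496, -0.18, 0.0], 0.97)]
cover_grip [([0.501, -0.183, 0.004], 0.72)]
latch [([0.428, 0.369, 0.018], 0.66), ([0.474, 0.171, 0.035], 0.51)]
screwdriver_center [([0.685, -0.146, 0.018], 0.63)]
bobbin_center [([0.624, -0.106, 0.019], 0.47)]
eraser_center [([0.381, 0.278, 0.009], 0.68)]
croc_clip_center [([0.592, 0.315, 0.008], 0.62)]
```

View pics/top0.png

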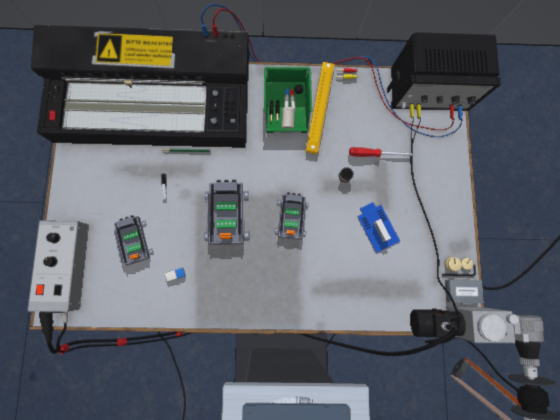

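View pics/side0.png

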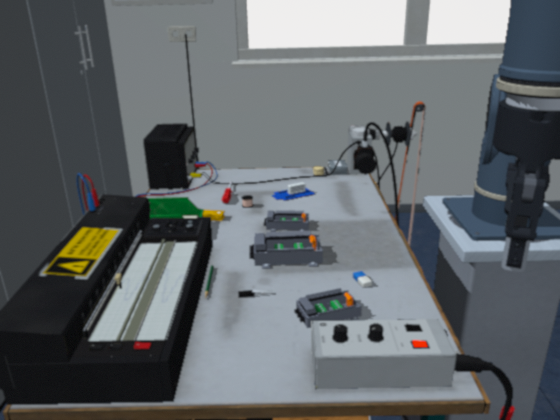

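```bash
cat > h.py <<'E'
from cell import manip
import cv2,numpy as np
from scipy.spatial.transform import Rotation as R
def proj(p,X):
    q=np.linalg.inv(p['T'])@np.append(X,1);u=p['K']@q[:3];return u[:2]/u[2],q[2]
def cloud(p):
    z=p['z_map'];v,u=np.mgrid[:z.shape[0],:z.shape[1]]
    c=np.stack([(u-p['K'][0,2])/p['K'][0,0]*z,(v-p['K'][1,2])/p['K'][1,1]*z,z],-1)
    return c@p['T'][:3,:3].T+p['T'][:3,3]
E
python3 - <<'E'
from h import *
o=manip.get_obs();print(R.from_rotvec(o['eef_rot']).as_matrix().round(3).tolist())
for n in ['top','side']:
    p=manip.camera(n);print(n,p['K'].tolist(),proj(p,o['ee_pos']))
    W=cloud(p);print([W[r,c].round(3).tolist() for r,c in ([(210,230),(228,380),(325,430)] if n=='top' else [(265,515),(250,285)])])
    for t,zmin in [('housing',.034),('cover',-.01),('cover',.015)]:
        for d in manip.regions_of(p,t)[:3]:
            m=d['pixels']&(p['z_map']>0);X=W[m];X=X[X[:,2]>zmin]
            if len(X)<10: continue
            r=cv2.minAreaRect(X[:,:2].astype(np.float32)*1000)
            print(n,t,round(d['confidence'],2),m.sum(),np.round(X.mean(0),3),'z',X[:,2].max().round(3),r)
    if n=='top':
        cv2.imwrite('pics/crop1.png',cv2.resize(p['image'][170:260,100:430,::-1],None,fx=2.4,fy=2.4,interpolation=cv2.INTER_CUBIC))
E
```

```text
[[-0.909, 0.417, 0.0], [0.417, 0.909, 0.0], [0.0, 0.0, -1.0]]
top [[386.81109792457704, 0.0, 273.32568499294746], [0.0, 386.81109792457704, 201.72857255641387], [0.0, 0.0, 1.0]] (array([-59.44138552, 332.8188049 ]), np.float64(0.6475024424869894))
[[0.533, 0.157, 0.005], [0.495, -0.189, 0.028], [0.291, -0.265, 0.09]]
top housing 0.92 2419 [0.543 0.166 0.041] z 0.048 ((527.9744873046875, 165.20269775390625), (126.74617004394531, 82.21047973632812), 1.6653001308441162)
top cover 0.58 1199 [ 0.501 -0.189  0.007] z 0.032 ((502.4928283691406, -190.15383911132812), (111.37757873535156, 65.10751342773438), 27.347740173339844)
top cover 0.58 1199 [ 0.492 -0.195  0.026] z 0.032 ((491.919921875, -195.60012817382812), (49.513526916503906, 14.678977966308594), 26.00595474243164)
side [[501.74221393698076, 0.0, 277.6683552883903], [0.0, 501.74221393698076, 212.46301750913892], [0.0, 0.0, 1.0]] (array([509.00315806, 277.14154454]), np.float64(0.5668975644406319))
[[0.304, 0.664, 0.255], [0.53, 0.204, 0.033]]
side housing 0.71 2344 [0.541 0.169 0.039] z 0.046 ((529.1184692382812, 166.57107543945312), (125.90831756591797, 88.28508758544922), 2.103578567504883)
side cover 0.58 418 [ 0.503 -0.182  0.008] z 0.029 ((507.826904296875, -191.57745361328125), (112.58455657958984, 76.33724975585938), 25.882768630981445)
side cover 0.58 418 [ 0.493 -0.19   0.023] z 0.029 ((493.1358337402344, -191.9166259765625), (47.42414093017578, 18.55788803100586), 32.54267883300781)
```

View pics/crop1.png

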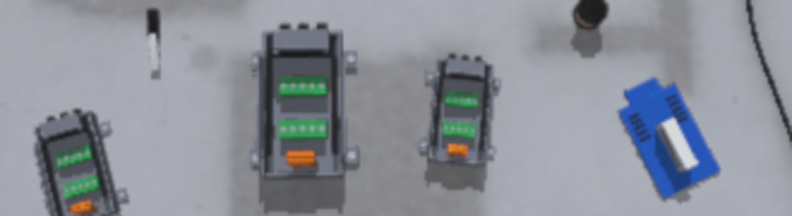

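The three housing look-alikes in the top view are at (130,240), (225,213) and (292,216). The crop confirms that the middle one, at crop (303,105), is clearly the largest, so it is the one meant: lip at the far (+x) end, catch at the near end. The cover is at (378,228) with its tongue pointing up and left, yaw about +27°.

```bash
cat >> h.py <<'E'
def to(x,y,z,yaxis_deg=None):
    o=manip.get_obs();M=R.from_rotvec(o['eef_rot']).as_matrix()
    d=M.T@(np.array([x,y,z])-o['ee_pos'])/.05
    a=np.degrees(np.arctan2(M[1,1],M[0,1]))
    t=0 if yaxis_deg is None else ((a-yaxis_deg+180)%360-180)/6
    print('units',d.round(3),'yaw',round(t,3),'| yang',a.round(2),'pos',o['ee_pos'].round(4),'F',np.round(o['wrist_force'],1),'w',round(float(o['grip_width']),4),'t',o['time'])
E
python3 - <<'E'
from h import *
to(.50,.10,.2,-63.5)
# housing refinement
p=manip.camera('top');W=cloud(p)
d=max(manip.regions_of(p,'housing'),key=lambda d:d['pixels'].sum())
m=cv2.dilate(d['pixels'].astype(np.uint8),np.ones((5,5)))>0
X=W[m&(p['z_map']>0)]
for lo,hi in [(.041,.05),(.033,.041)]:
    Y=X[(X[:,2]>lo)&(X[:,2]<hi)];print(lo,len(Y),Y.min(0).round(3),Y.max(0).round(3),cv2.minAreaRect(Y[:,:2].astype(np.float32)*1000))
hsv=cv2.cvtColor(p['image'],cv2.COLOR_RGB2HSV)
for nm,l,h,zr in [('orange',(5,150,120),(20,255,255),.03),('green',(40,80,60),(85,255,255),0)]:
    k=(cv2.inRange(hsv,l,h)>0)&m&(p['z_map']>0)
    Y=W[k];print(nm,len(Y),np.median(Y,0).round(4),Y.min(0).round(3),Y.max(0).round(3))
E
```

```text
units [-8.257 -7.515  0.19 ] yaw 21.479 | yang 65.37 pos [0.2813 0.6136 0.2095] F [ 0.8 -0.5  0.4] w 0.0856 t 1.3
0.041 222 [0.466 0.125 0.041] [0.592 0.204 0.049] ((531.2243041992188, 167.9700469970703), (69.35640716552734, 127.89461517333984), 78.42652130126953)
0.033 234 [0.464 0.123 0.033] [0.585 0.207 0.041] ((523.9077758789062, 164.42727661132812), (119.1352310180664, 81.7435531616211), 2.4558324813842773)
orange 64 [0.4703 0.1623 0.0393] [0.464 0.151 0.031] [0.476 0.174 0.044]
green 287 [0.5326 0.1652 0.0178] [0.491 0.142 0.   ] [0.55  0.189 0.023]
```

```bash
python3 -m creep '[[[-8.26,-7.5,0,21.5],[-8.26,-7.5,0,21.5],[-8.26,-7.5,0,21.5],[-8.26,-7.5,0,21.5],[-8.26,-7.5,0,21.5]]]' -1; python3 -c "
from h import *
to(.4925,-.1945,.12,-63.5)"
```

```text
time: 1.9
ee_pos: [0.3801, 0.3819, 0.2098]
eef_rot: [-1.756, -2.605, -0.001]
wrist_force: [1.4, 0.7, -0.1]
grip_width: 0.0855
grasp_force: 0.0
units [-11.53   -2.245   1.789] yaw 14.259 | yang 22.05 pos [0.3801 0.3819 0.2098] F [ 1.4  0.7 -0.1] w 0.0855 t 1.9
```

```bash
python3 -m creep '[[[-11.5,-2.25,0.5,14.2],[-11.5,-2.25,0.5,14.2],[-11.5,-2.25,0.5,14.2],[-11.5,-2.25,0.5,14.2],[-11.5,-2.25,0.5,14.2]]]' ; python3 -c "
from h import *
to(.4925,-.1945,.12,-63.5)"
```

```text
time: 2.4
ee_pos: [0.4287, 0.137, 0.1992]
eef_rot: [-2.587, -1.782, -0.002]
wrist_force: [1.3, -0.2, -0.2]
grip_width: 0.0853
grasp_force: 0.0
units [-5.741  3.556  1.58 ] yaw 7.099 | yang -20.9 pos [0.4287 0.137  0.1992] F [ 1.3 -0.2 -0.2] w 0.0853 t 2.4
```

```bash
python3 -m creep '[[[-5.74,3.56,1.4,7.1],[-5.74,3.56,1.4,7.1],[-5.74,3.56,1.4,7.1],[-5.74,3.56,1.4,7.1],[-5.74,3.56,1.4,7.1]]]' ;python3 -m creep '[[[-1.2,0.7,0.3,1.4],[-1.2,0.7,0.3,1.4],[-1.2,0.7,0.3,1.4]]]'; python3 - <<'E'
from h import *
to(.4925,-.1945,.12,-63.5)
p=manip.camera('side');W=cloud(p);cv2.imwrite('pics/s1.png',cv2.resize(p['image'][130:230,200:360,::-1],None,fx=4,fy=4))
p=manip.camera('top');W=cloud(p);cv2.imwrite('pics/t1.png',cv2.resize(p['image'][170:290,300:460,::-1],None,fx=4,fy=4))
E
```

```text
time: 2.9
ee_pos: [0.4767, -0.1031, 0.148]
eef_rot: [3.058, 0.721, 0.002]
wrist_force: [1.2, 0.7, 0.4]
grip_width: 0.086
grasp_force: 0.0
time: 3.2
ee_pos: [0.4364, -0.1626, 0.1329]
eef_rot: [3.102, 0.494, -0.002]
wrist_force: [0.7, 0.7, 0.2]
grip_width: 0.0853
grasp_force: 0.0
units [0.869 0.956 0.256] yaw -1.4 | yang -71.9 pos [ 0.4364 -0.1626  0.1329] F [0.7 0.7 0.2] w 0.0853 t 3.2
```

```bash
python3 -m creep '[[[0.87,0.96,0.25,-1.4],[0.87,0.96,0.25,-1.4],[0.87,0.96,0.25,-1.4],[0.87,0.96,1.2,-1.4],[0.87,0.96,1.2,-1.4]]]' ; python3 - <<'E'
from h import *
to(.4925,-.194,.021,-63.5)
p=manip.camera('top');cv2.imwrite('pics/t2.png',cv2.resize(p['image'][170:290,300:460,::-1],None,fx=4,fy=4))
print([ (d['xyz'],d['confidence']) for d in manip.spot_in(p,'cover_grip')])
E
```

```text
time: 3.8
ee_pos: [0.4924, -0.1883, 0.0698]
eef_rot: [-3.051, -0.731, 0.009]
wrist_force: [-0.5, -0.1, 0.1]
grip_width: 0.0857
grasp_force: 0.0
units [-0.045  0.108  0.976] yaw 0.073 | yang -63.06 pos [ 0.4924 -0.1883  0.0698] F [-0.5 -0.1  0.1] w 0.0857 t 3.8
[([0.5226, -0.1854, 0.0062], 0.89)]
```

View pics/t2.png

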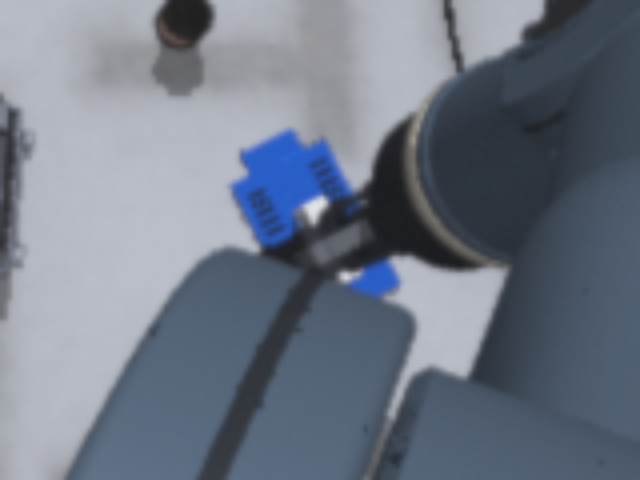

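The crop shows the gripper straddling the white rib, whose ends are visible at crop (313,208) and (350,275). I'll go down and grip.

```bash
python3 -m creep '[[[-0.05,0.1,0.5,0.05],[-0.05,0.1,0.96,0.05],[-0.05,0.1,0.96,0.05],[-0.05,0.1,0.96,0.05]]]' ; python3 -m creep '[[[0,0,0,0],[0,0,0,0],[0,0,0,0],[0,0,0,0],[0,0,0,0]]]' 1 40; python3 -m creep '[[[0,0,0,0],[0,0,0,0],[0,0,0,0],[0,0,0,0]]]'
```

```text
time: 4.3
ee_pos: [0.4955, -0.1969, 0.0267]
eef_rot: [3.057, 0.721, 0.002]
wrist_force: [0.5, -0.4, 0.3]
grip_width: 0.0858
grasp_force: 0.0
time: 4.8
ee_pos: [0.4951, -0.197, 0.0253]
eef_rot: [3.058, 0.721, 0.0]
wrist_force: [0.0, 0.1, -0.3]
grip_width: 0.0122
grasp_force: 0.0
time: 5.2
ee_pos: [0.4949, -0.197, 0.0251]
eef_rot: [-3.058, -0.721, 0.0]
wrist_force: [0.4, 0.2, -0.3]
grip_width: -0.0002
grasp_force: 0.0
```

```bash
python3 - <<'E'
from h import *
p=manip.camera('side');cv2.imwrite('pics/s2.png',cv2.resize(p['image'][150:230,240:360,::-1],None,fx=6,fy=6,interpolation=cv2.INTER_CUBIC))
o=manip.get_obs();print(proj(p,o['ee_pos']))
print([ (d['xyz'],d['confidence']) for d in manip.spot_in(p,'cover_grip')])
W=cloud(p)
for d in manip.regions_of(p,'cover')[:1]:
    X=W[d['pixels']&(p['z_map']>0)];print(X.min(0),X.max(0)); Y=X[X[:,2]>.015];print(Y.mean(0),Y.min(0),Y.max(0))
E
```

```text
(array([295.27606062, 184.36458499]), np.float64(1.3847277908166142))
[([0.5014, -0.1783, 0.0022], 0.87)]
[ 0.44608085 -0.28268896 -0.00250336] [ 0.5571863  -0.14272075  0.02992324]
[ 0.493369   -0.19060354  0.02281526] [ 0.47062463 -0.20843451  0.01510926] [ 0.51801318 -0.17655426  0.02992324]
```

View pics/s2.png

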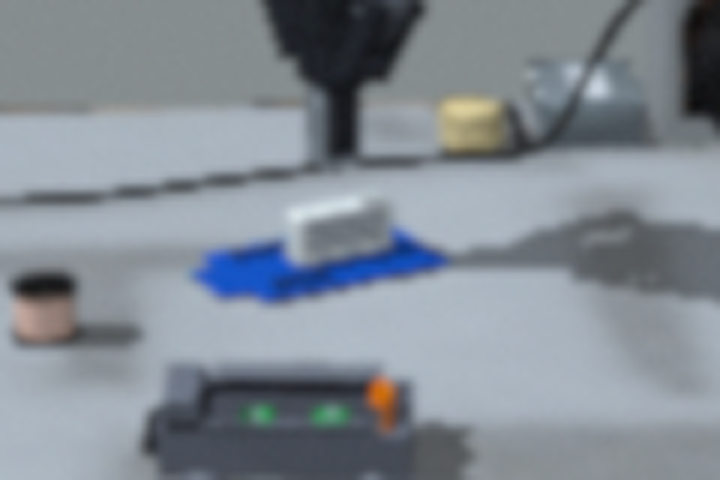

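The closed fingers, crop (335,155), end clearly above and behind the rib at crop (338,205), even though the reported TCP is at the rib. I'll measure the fingertips with the depth map.

```bash
python3 - <<'E'
from h import *
o=manip.get_obs();print(o['ee_pos'],o['time'],R.from_rotvec(o['eef_rot']).as_matrix().round(3).tolist())
p=manip.camera('side');W=cloud(p)
for r in (160,165,168,172,174,175,176,177): print(r,[W[r,c].round(3).tolist() for c in (293,297)])
print('rib',W[188,296],'bobbin',W[205,248],manip.spot_in(p,'bobbin_center')[0]['xyz'])
p=manip.camera('top');W=cloud(p)
c,_=proj(p,o['ee_pos']);print(c)
X=W[150:300,300:460].reshape(-1,3);s=X[(np.abs(X[:,0]-.495)<.04)&(np.abs(X[:,1]+.197)<.06)]
print(np.histogram(s[:,2],bins=np.arange(-.01,.35,.02)))
cv2.imwrite('pics/t3.png',cv2.resize(p['image'][170:290,300:460,::-1],None,fx=4,fy=4))
E
```

```text
[ 0.49497213 -0.19699342  0.02508255] 5.35 [[0.895, 0.447, -0.0], [0.447, -0.895, 0.0], [-0.0, -0.0, -1.0]]
160 [[0.501, -0.185, 0.099], [0.538, 1.103, 0.509]]
165 [[0.501, -0.185, 0.085], [0.49, -0.189, 0.084]]
168 [[0.501, -0.189, 0.075], [0.49, -0.191, 0.074]]
172 [[0.501, -0.188, 0.064], [0.491, -0.182, 0.066]]
174 [[0.501, -0.186, 0.059], [0.49, -0.187, 0.059]]
175 [[0.501, -0.189, 0.055], [0.49, -0.184, 0.057]]
176 [[0.501, -0.189, 0.053], [0.49, -0.194, 0.05]]
177 [[0.501, -0.187, 0.05], [0.49, -0.193, 0.048]]
rib [ 0.49323237 -0.19249379  0.01601714] bobbin [ 0.62170724 -0.10275302  0.00593864] [0.5022, -0.1809, 0.0028]
[383.12794515 228.09715083]
(array([0, 0, 0, 0, 0, 0, 0, 0, 0, 0, 0, 0, 0, 0, 2, 2, 7]), array([-0.01,  0.01,  0.03,  0.05,  0.07,  0.09,  0.11,  0.13,  0.15,
        0.17,  0.19,  0.21,  0.23,  0.25,  0.27,  0.29,  0.31,  0.33]))
```

View pics/t3.png

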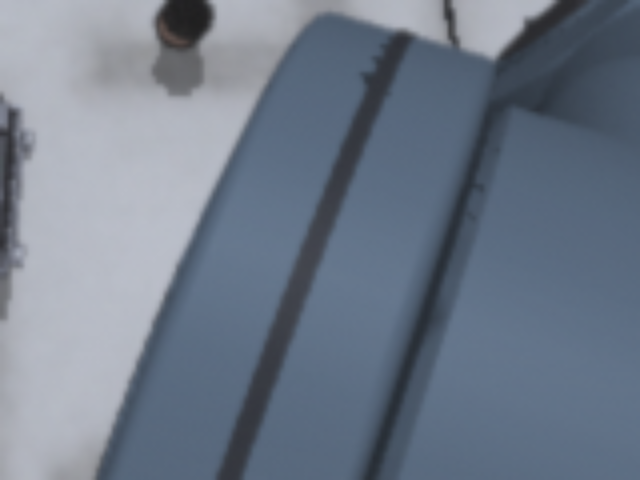

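Measured: the fingertips are really at z≈0.048, while the reported TCP of 0.025 puts them at 0.011. So the reported height is about 37 mm too low, while x and y agree. I'll work by the camera height: open, then go down in steps while watching the force.

```bash
python3 -m creep '[[[0,0,0,0],[0,0,0,0],[0,0,0,0],[0,0,0,0],[0,0,0,0]]]' -1; python3 -m creep '[[[0,0,0.3,0],[0,0,0.5,0],[0,0,0.5,0]]]';  python3 - <<'E'
from h import *
p=manip.camera('side');W=cloud(p);o=manip.get_obs()
cv2.imwrite('pics/s3.png',cv2.resize(p['image'][120:230,230:380,::-1],None,fx=5,fy=5,interpolation=cv2.INTER_CUBIC))
to(.4925,-.194,-.01,-63.5)
X=W.reshape(-1,3);s=X[(np.abs(X[:,0]-.495)<.08)&(np.abs(X[:,1]+.197)<.07)&(X[:,2]>.033)]
print(s.min(0))
E
```

```text
time: 6.0
ee_pos: [0.495, -0.197, 0.0251]
eef_rot: [-3.058, -0.721, 0.0]
wrist_force: [-0.2, 0.2, -0.0]
grip_width: 0.072
grasp_force: 0.0
time: 6.3
ee_pos: [0.4942, -0.1966, -0.0011]
eef_rot: [-3.057, -0.721, 0.003]
wrist_force: [-0.2, 0.7, 0.0]
grip_width: 0.0858
grasp_force: 0.0
units [-0.009 -0.068  0.191] yaw 0.003 | yang -63.48 pos [ 0.4944 -0.1968 -0.0005] F [ 0.4 -0.4 -0. ] w 0.0852 t 6.35
[ 0.41512609 -0.25841014  0.03340086]
```

View pics/s3.png

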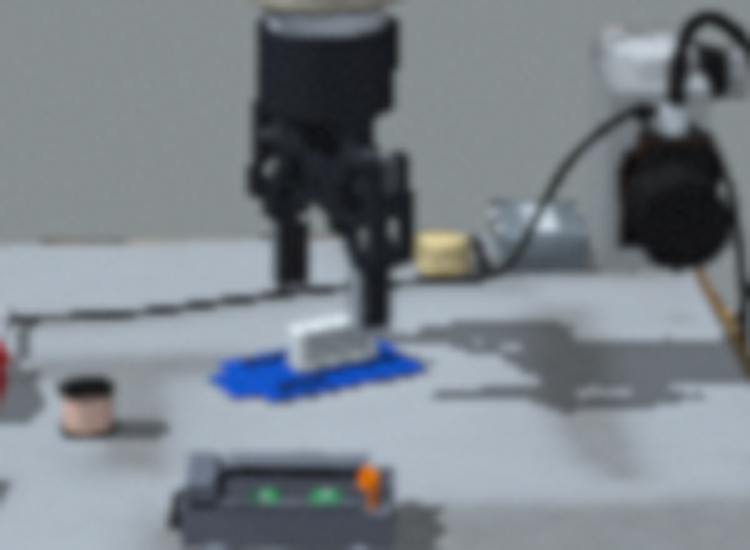

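The side view shows the two fingers, with tips at crop (290,288) and (370,325), straddling the rib at crop (330,340). They are still above the plate. I'll go down 16 mm more and close.

```bash
python3 -m creep '[[[0,-0.06,0.15,0],[0,-0.06,0.3,0],[0,-0.06,0.33,0],[0,-0.06,0.33,0]]]'; python3 -m creep '[[[0,0,0,0],[0,0,0,0],[0,0,0,0],[0,0,0,0],[0,0,0,0]]]' 1 50;python3 -m creep '[[[0,0,0,0],[0,0,0,0],[0,0,0,0]]]'
```

```text
time: 6.75
ee_pos: [0.4935, -0.1942, -0.0167]
eef_rot: [-3.057, -0.721, 0.001]
wrist_force: [-0.8, 0.4, -0.8]
grip_width: 0.0852
grasp_force: 0.0
time: 7.25
ee_pos: [0.4937, -0.1943, -0.0162]
eef_rot: [3.058, 0.721, 0.0]
wrist_force: [-7.1, 3.2, 28.0]
grip_width: 0.0129
grasp_force: 50.3
time: 7.55
ee_pos: [0.4938, -0.1943, -0.0162]
eef_rot: [3.058, 0.721, 0.0]
wrist_force: [-1.0, -0.2, 5.0]
grip_width: 0.0134
grasp_force: 49.9
```

Gripped (13.4 mm), but the tips press on the plate. I'll regrip 3 mm higher so the rib can pivot between the pads later.

```bash
python3 -m creep '[[[0,0,0,0],[0,0,0,0],[0,0,-0.07,0],[0,0,-0.07,0]]]' 0.4; python3 -m creep '[[[0,0,0,0],[0,0,0,0],[0,0,0,0],[0,0,0,0],[0,0,0,0]]]' 1 50; python3 -m creep '[[[0,0,-0.5,0],[0,0,-1.5,0],[0,0,-2,0],[0,0,-2,0]]]'; python3 - <<'E'
from h import *
p=manip.camera('side');W=cloud(p);o=manip.get_obs()
cv2.imwrite('pics/s4.png',cv2.resize(p['image'][120:230,230:380,::-1],None,fx=5,fy=5,interpolation=cv2.INTER_CUBIC))
to(.49,.165,.09,-88)
d=manip.regions_of(p,'cover')
for q in d[:2]:
    X=W[q['pixels']&(p['z_map']>0)];print(q['confidence'],X.mean(0),np.percentile(X,[1,99],axis=0).round(3).tolist())
E
```

```text
time: 7.95
ee_pos: [0.4938, -0.1944, -0.0126]
eef_rot: [3.058, 0.721, 0.0]
wrist_force: [-0.2, -0.8, 0.5]
grip_width: 0.0254
grasp_force: 0.0
time: 8.45
ee_pos: [0.4938, -0.1944, -0.0126]
eef_rot: [3.058, 0.721, 0.001]
wrist_force: [-0.1, -0.1, 5.2]
grip_width: 0.0128
grasp_force: 49.7
time: 8.85
ee_pos: [0.4954, -0.1952, 0.0901]
eef_rot: [3.055, 0.72, 0.007]
wrist_force: [0.3, -0.8, -1.3]
grip_width: 0.0128
grasp_force: 49.0
units [ 3.132 -6.47  -0.039] yaw 4.093 | yang -63.44 pos [ 0.4946 -0.1944  0.0883] F [ 0.5 -0.1 -1.2] w 0.0127 t 8.9
0.87 [ 0.50343858 -0.22104468  0.09705016] [[0.437, -1.816, -0.424], [0.557, -0.146, 0.13]]
0.28 [0.5286805  0.17349819 0.02117077] [[0.457, 0.123, 0.0], [0.602, 0.215, 0.045]]
```

View pics/s4.png

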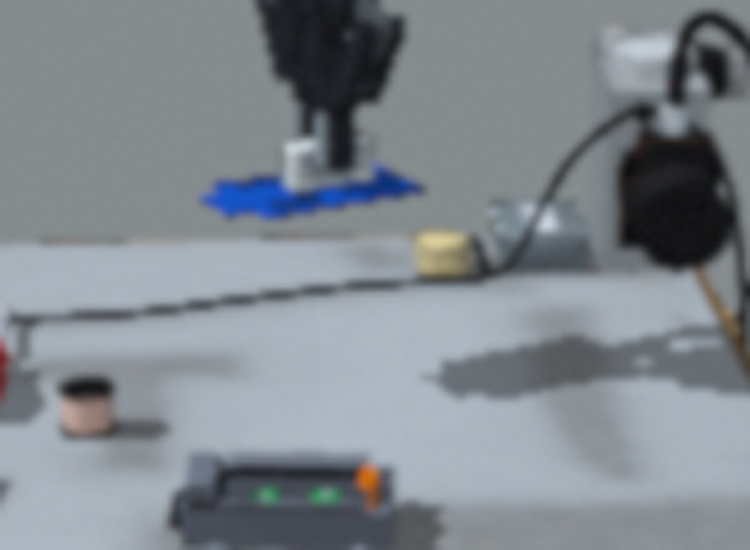

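The cover is held nearly flat at crop (310,190), with the rib between the fingers. Now I'll carry it over to the housing, staying about 100 mm up.

```bash
python3 -m creep '[[[3.25,-6.4,0,4.1],[3.25,-6.4,0,4.1],[3.25,-6.4,0,4.1],[3.25,-6.4,0,4.1],[3.25,-6.4,0,4.1]]]' - 60; python3 - <<'E'
from h import *
to(.496,.163,.088,-88)
E
```

```text
time: 9.45
ee_pos: [0.4942, 0.0576, 0.0856]
eef_rot: [3.14, 0.052, -0.004]
wrist_force: [2.1, 0.3, -0.2]
grip_width: 0.0125
grasp_force: 62.8
units [ 0.107 -2.106 -0.051] yaw -0.016 | yang -88.1 pos [0.4942 0.0576 0.0856] F [ 2.1  0.3 -0.2] w 0.0125 t 9.45
```

```bash
python3 -m creep '[[[0,-1,-0.05,0],[0,-2,-0.05,0],[0,-2.1,-0.05,0],[0,-2.1,-0.05,0],[0,-2.1,-0.05,0]]]'; python3 - <<'E'
from h import *
to(.496,.163,.088,-88)
a=manip.camera('side');b=manip.camera('top')
for n,p in (('side',a),('top',b)):
    W=cloud(p);hsv=cv2.cvtColor(p['image'],cv2.COLOR_RGB2HSV)
    k=(cv2.inRange(hsv,(100,150,50),(130,255,255))>0)&(p['z_map']>0);Y=W[k]
    Y=Y[(np.abs(Y[:,0]-.51)<.09)&(np.abs(Y[:,1]-.16)<.06)&(Y[:,2]>.07)]
    print(n,len(Y),np.percentile(Y,[1,50,99],axis=0).round(3).tolist() if len(Y) else '')
    if len(Y): print(cv2.minAreaRect(Y[:,:2].astype(np.float32)*1000),'plane z=a+bx+cy',np.linalg.lstsq(np.c_[np.ones(len(Y)),Y[:,:2]-[.5,.16]],Y[:,2],rcond=None)[0].round(4))
i=np.vstack([cv2.resize(a['image'][190:290,210:350],None,fx=4,fy=3.99)[:300],cv2.resize(b['image'][160:260,160:300],None,fx=4,fy=4)[:300]])
cv2.imwrite('pics/m5.png',i[...,::-1])
E
```

```text
time: 9.95
ee_pos: [0.4914, 0.1591, 0.0888]
eef_rot: [3.14, 0.051, -0.002]
wrist_force: [0.1, -0.1, -1.9]
grip_width: 0.0125
grasp_force: 62.8
units [ 0.095 -0.076  0.017] yaw -0.024 | yang -88.15 pos [0.4914 0.1591 0.0888] F [ 0.1 -0.1 -1.9] w 0.0125 t 9.95
side 453 [[0.453, 0.132, 0.102], [0.517, 0.173, 0.105], [0.557, 0.193, 0.107]]
((504.8725280761719, 163.5343780517578), (63.773231506347656, 108.00238800048828), 89.89725494384766) plane z=a+bx+cy [ 0.105  -0.007  -0.0074]
top 281 [[0.427, 0.125, 0.102], [0.462, 0.14, 0.106], [0.509, 0.17, 0.463]]
((482.5625305175781, 129.37269592285156), (52.04145431518555, 112.58363342285156), 65.53073120117188) plane z=a+bx+cy [ 0.0428 -1.3259 -1.3349]
```

View pics/m5.png

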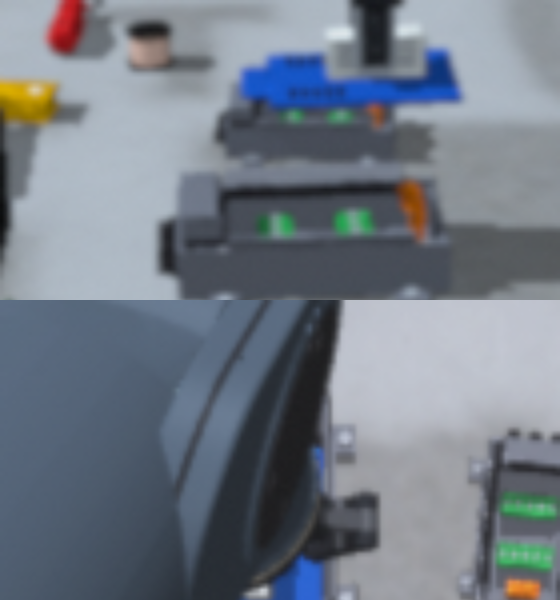

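The upper half (side view) shows the cover flat at (350,80), raised above and behind the large housing at (310,225), which has its lip on the left and the orange catch at (412,205). I'll compare the cover and housing in the same camera.

```bash
python3 - <<'E'
from h import *
p=manip.camera('side');W=cloud(p);hsv=cv2.cvtColor(p['image'],cv2.COLOR_RGB2HSV);v=p['z_map']>0
X=W[v];C=hsv[v]
box=(X[:,0]>.43)&(X[:,0]<.62)&(X[:,1]>.09)&(X[:,1]<.24)
def st(n,k):
    Y=X[k&box];print(n,len(Y),np.percentile(Y,[2,10,50,90,98],axis=0).round(4).tolist())
    return Y
L=st('lip',(X[:,2]>.0425)&(X[:,2]<.06)&(X[:,0]>.55)&(C[:,1]<90))
O=st('orange',(C[:,0]>3)&(C[:,0]<20)&(C[:,1]>150)&(X[:,2]>.02))
for a,b in [(.49,.51),(.51,.53),(.53,.55)]:
    s=box&(X[:,2]>.035)&(X[:,2]<.042)&(X[:,0]>a)&(X[:,0]<b)
    y=X[s][:,1];print(a,len(y),np.sort(y).round(3).tolist())
f=box&(X[:,2]>.008)&(X[:,2]<.03)&(X[:,1]>.19)&(X[:,0]>.47)&(X[:,0]<.58)&(C[:,1]<90)
Y=X[f];print('face',len(Y),np.polyfit(Y[:,0]-.52,Y[:,1],1),np.std(Y[:,1]))
E
```

```text
lip 106 [[0.5746, 0.1435, 0.0426], [0.5755, 0.1492, 0.0432], [0.5833, 0.1694, 0.0442], [0.5908, 0.1928, 0.0454], [0.5923, 0.1945, 0.0458]]
orange 49 [[0.4674, 0.1509, 0.0246], [0.4675, 0.1559, 0.0271], [0.4715, 0.1727, 0.0372], [0.4761, 0.1765, 0.0404], [0.4772, 0.1779, 0.0415]]
0.49 33 [0.123, 0.123, 0.123, 0.124, 0.124, 0.125, 0.125, 0.125, 0.126, 0.126, 0.126, 0.126, 0.126, 0.127, 0.127, 0.128, 0.128, 0.129, 0.202, 0.203, 0.204, 0.204, 0.204, 0.204, 0.204, 0.205, 0.205, 0.205, 0.206, 0.206, 0.206, 0.207, 0.207]
0.51 23 [0.123, 0.123, 0.124, 0.125, 0.125, 0.125, 0.125, 0.125, 0.126, 0.126, 0.127, 0.13, 0.13, 0.203, 0.204, 0.205, 0.205, 0.205, 0.206, 0.206, 0.207, 0.207, 0.208]
0.53 25 [0.123, 0.124, 0.125, 0.125, 0.126, 0.126, 0.126, 0.126, 0.127, 0.128, 0.129, 0.203, 0.205, 0.205, 0.206, 0.206, 0.207, 0.207, 0.207, 0.207, 0.207, 0.207, 0.208, 0.209, 0.209]
face 521 [0.02961364 0.20253974] 0.002225589557104589
```

```bash
python3 -m creep '[[[0.17,-0.05,0.4,0],[0.17,-0.05,0.8,0],[0.17,-0.05,0.88,0],[0.17,-0.05,0.88,0],[0.17,-0.05,0.88,0]]]' - 25;  python3 - <<'E'
from h import *
to(.4997,.1615,.034)
p=manip.camera('side');W=cloud(p);hsv=cv2.cvtColor(p['image'],cv2.COLOR_RGB2HSV)
k=(cv2.inRange(hsv,(100,150,50),(130,255,255))>0)&(p['z_map']>0);Y=W[k]
Y=Y[(np.abs(Y[:,0]-.51)<.09)&(np.abs(Y[:,1]-.16)<.06)&(Y[:,2]>.02)]
print(np.percentile(Y,[1,50,99],axis=0).round(4).tolist(),cv2.minAreaRect(Y[:,:2].astype(np.float32)*1000))
E
```

```text
time: 10.6
ee_pos: [0.5006, 0.1627, 0.0463]
eef_rot: [-3.141, -0.051, -0.001]
wrist_force: [0.8, 0.1, -0.1]
grip_width: 0.0125
grasp_force: 62.8
units [-0.019  0.024  0.246] yaw 0 | yang -88.14 pos [0.5006 0.1627 0.0463] F [ 0.8  0.1 -0.1] w 0.0125 t 10.6
[[0.4616, 0.1332, 0.0283], [0.525, 0.1755, 0.0624], [0.5662, 0.1963, 0.0647]] ((513.5403442382812, 164.65838623046875), (105.6694564819336, 65.72269439697266), 0.837313711643219)
```

```bash
python3 -m creep '[[[0,0,0.1,0],[0,0,0.2,0],[0,0,0.27,0],[0,0,0.27,0]]]' 1 25; python3 -m creep '[[[0,0,0.03,0],[0,0,0.06,0],[0,0,0.06,0]]]'
```

```text
time: 11.05
ee_pos: [0.4999, 0.1634, 0.0316]
eef_rot: [3.141, 0.053, -0.001]
wrist_force: [-0.8, 0.5, -0.6]
grip_width: 0.013
grasp_force: 62.8
time: 11.35
ee_pos: [0.5004, 0.1634, 0.0291]
eef_rot: [-3.141, -0.053, -0.0]
wrist_force: [0.0, 0.1, 1.3]
grip_width: 0.0126
grasp_force: 63.2
```

```bash
python3 -m creep '[[[0,0,0.03,0],[0,0,0.03,0],[0,0,0.03,0]]]' 1 20; python3 -m creep '[[[0,0,0.03,0],[0,0,0.03,0]]]'
```

```text
time: 11.65
ee_pos: [0.5005, 0.1635, 0.0283]
eef_rot: [-3.14, -0.053, -0.001]
wrist_force: [-2.1, -0.1, 12.1]
grip_width: 0.0129
grasp_force: 64.7
time: 11.85
ee_pos: [0.501, 0.1634, 0.0273]
eef_rot: [-3.14, -0.052, -0.003]
wrist_force: [-1.4, 0.8, 17.9]
grip_width: 0.0129
grasp_force: 65.8
```

The grip stays at about 63 N, so it doesn't pivot easily. The near end rests on the catch, so I'll loosen the jaws slightly, let the tongue end drop to the ledge (about 7°), then regrip lightly.

```bash
python3 -m creep '[[[0,0,0,0],[0,0,0,0],[0,0,0,0],[0,0,0,0]]]' 0.6 20; python3 - <<'E'
from h import *
p=manip.camera('side');W=cloud(p);hsv=cv2.cvtColor(p['image'],cv2.COLOR_RGB2HSV)
k=(cv2.inRange(hsv,(100,150,50),(130,255,255))>0)&(p['z_map']>0);Y=W[k]
Y=Y[(np.abs(Y[:,0]-.51)<.09)&(np.abs(Y[:,1]-.16)<.06)&(Y[:,2]>.025)]
print(np.percentile(Y,[1,50,99],axis=0).round(4).tolist(),np.linalg.lstsq(np.c_[np.ones(len(Y)),Y[:,:2]-[.5,.16]],Y[:,2],rcond=None)[0].round(4))
cv2.imwrite('pics/s6.png',cv2.resize(p['image'][190:290,210:350,::-1],None,fx=5,fy=5,interpolation=cv2.INTER_CUBIC))
E
```

```text
time: 12.25
ee_pos: [0.5001, 0.1634, 0.0259]
eef_rot: [3.141, 0.053, -0.0]
wrist_force: [-0.4, 0.3, -0.0]
grip_width: 0.0173
grasp_force: 0.0
[[0.4615, 0.135, 0.0288], [0.5233, 0.1768, 0.0382], [0.5656, 0.1963, 0.048]] [ 0.0414 -0.1521 -0.0068]
```

View pics/s6.png

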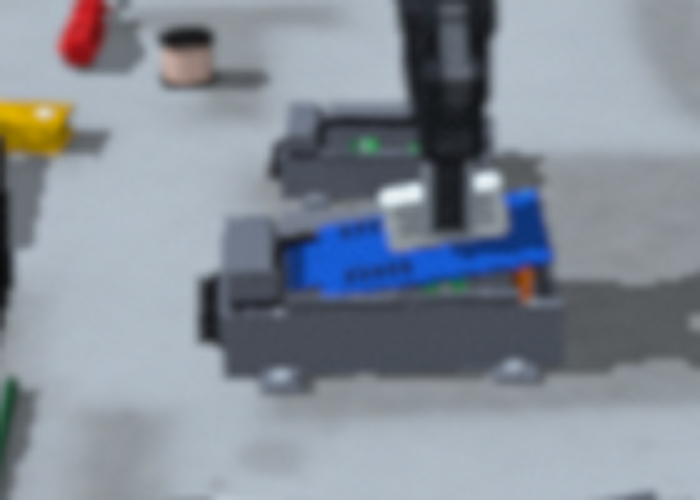

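The view shows the cover tilted about 8.7°, with the near end on the catch (525,275) and the tongue low at (285,265), right in front of the lip. Now I'll regrip, raise it 4 mm and slide it +x.

```bash
python3 -m creep '[[[0,0,0.03,0],[0,0,0.04,0],[0,0,0.04,0],[0,0,0.04,0],[0,0,0.04,0]]]' 1 20; python3 -m creep '[[[0,0,-0.05,0],[0,0,-0.08,0],[0,0,-0.08,0],[0.1,0,-0.08,0],[0.2,0,-0.08,0]]]';python3 -m creep '[[[0.05,0,0,0],[0.08,0,0,0],[0.08,0,0,0]]]'; python3 - <<'E'
from h import *
to(.514,.1635,.03)
p=manip.camera('side');W=cloud(p);hsv=cv2.cvtColor(p['image'],cv2.COLOR_RGB2HSV)
k=(cv2.inRange(hsv,(100,150,50),(130,255,255))>0)&(p['z_map']>0);Y=W[k]
Y=Y[(np.abs(Y[:,0]-.51)<.09)&(np.abs(Y[:,1]-.16)<.06)&(Y[:,2]>.025)]
print(np.percentile(Y,[1,50,99],axis=0).round(4).tolist(),np.linalg.lstsq(np.c_[np.ones(len(Y)),Y[:,:2]-[.5,.16]],Y[:,2],rcond=None)[0].round(4))
E
```

```text
time: 12.8
ee_pos: [0.5003, 0.1635, 0.0252]
eef_rot: [-3.14, -0.052, -0.001]
wrist_force: [-5.6, 1.0, 19.7]
grip_width: 0.0133
grasp_force: 24.9
time: 13.3
ee_pos: [0.5105, 0.1638, 0.0279]
eef_rot: [3.141, 0.053, -0.0]
wrist_force: [0.7, -0.2, -1.2]
grip_width: 0.0133
grasp_force: 22.2
time: 13.6
ee_pos: [0.5145, 0.1638, 0.028]
eef_rot: [3.141, 0.053, 0.0]
wrist_force: [0.2, -0.5, 0.2]
grip_width: 0.0133
grasp_force: 22.2
units [-0.011  0.006 -0.04 ] yaw 0 | yang -88.07 pos [0.5145 0.1638 0.028 ] F [ 0.2 -0.5  0.2] w 0.0133 t 13.6
[[0.4758, 0.135, 0.0341], [0.5318, 0.1785, 0.041], [0.5694, 0.1979, 0.0503]] [ 0.0459 -0.1457 -0.0157]
```

The tongue is hooked: tip about 60 mm in, tilt about 8°, no force. Now I'll press down in small steps.

```bash
python3 -m creep '[[[0,0,0.02,0],[0,0,0.04,0],[0,0,0.06,0],[0,0,0.08,0],[0,0,0.08,0]]]'; python3 -m creep '[[[0,0,0.02,0],[0,0,0.04,0],[0,0,0.06,0],[0,0,0.06,0]]]'; python3 - <<'E'
from h import *
to(.514,.1635,.02)
p=manip.camera('side');W=cloud(p);hsv=cv2.cvtColor(p['image'],cv2.COLOR_RGB2HSV)
k=(cv2.inRange(hsv,(100,150,50),(130,255,255))>0)&(p['z_map']>0);Y=W[k]
Y=Y[(np.abs(Y[:,0]-.51)<.09)&(np.abs(Y[:,1]-.16)<.06)&(Y[:,2]>.025)]
print(np.percentile(Y,[1,50,99],axis=0).round(4).tolist(),np.linalg.lstsq(np.c_[np.ones(len(Y)),Y[:,:2]-[.5,.16]],Y[:,2],rcond=None)[0].round(4))
E
```

```text
time: 14.15
ee_pos: [0.5138, 0.1639, 0.0247]
eef_rot: [-3.14, -0.053, 0.001]
wrist_force: [-6.1, 0.7, 15.2]
grip_width: 0.0139
grasp_force: 24.4
time: 14.55
ee_pos: [0.5156, 0.1639, 0.022]
eef_rot: [-3.141, -0.052, -0.004]
wrist_force: [-0.5, -0.1, 10.2]
grip_width: 0.0132
grasp_force: 24.0
units [-0.033  0.008  0.04 ] yaw 0 | yang -88.09 pos [0.5156 0.1639 0.022 ] F [-0.5 -0.1 10.2] w 0.0132 t 14.55
[[0.4772, 0.1354, 0.0328], [0.5317, 0.179, 0.0372], [0.5705, 0.1974, 0.0417]] [ 0.0392 -0.0633 -0.0097]
```

```bash
python3 -m creep '[[[0,0,0.02,0],[0,0,0.04,0],[0,0,0.04,0],[0,0,0.04,0]]]'; python3 -m creep '[[[0,0,0.02,0],[0,0,0.04,0],[0,0,0.04,0],[0,0,0.04,0]]]'; python3 - <<'E'
from h import *
to(.514,.1635,.02)
p=manip.camera('side');W=cloud(p);hsv=cv2.cvtColor(p['image'],cv2.COLOR_RGB2HSV)
k=(cv2.inRange(hsv,(100,150,50),(130,255,255))>0)&(p['z_map']>0);Y=W[k]
Y=Y[(np.abs(Y[:,0]-.51)<.09)&(np.abs(Y[:,1]-.16)<.06)&(Y[:,2]>.025)]
print(np.percentile(Y,[1,50,99],axis=0).round(4).tolist(),np.linalg.lstsq(np.c_[np.ones(len(Y)),Y[:,:2]-[.5,.16]],Y[:,2],rcond=None)[0].round(4))
E
```

```text
time: 15.0
ee_pos: [0.5152, 0.1638, 0.0196]
eef_rot: [-3.141, -0.053, -0.003]
wrist_force: [-0.8, -0.4, 6.2]
grip_width: 0.0136
grasp_force: 23.6
time: 15.4
ee_pos: [0.5144, 0.1638, 0.0172]
eef_rot: [3.141, 0.053, 0.001]
wrist_force: [-1.2, -1.1, 3.3]
grip_width: 0.0134
grasp_force: 23.4
units [-0.008  0.007 -0.056] yaw 0 | yang -88.07 pos [0.5144 0.1638 0.0172] F [-1.2 -1.1  3.3] w 0.0134 t 15.4
[[0.4774, 0.1351, 0.0319], [0.5362, 0.1775, 0.0339], [0.5717, 0.2044, 0.0371]] [ 0.0339 -0.0015  0.0079]
```

The plate is flat with its top at 34 mm, so it is home. Now to press firmly.

```bash
python3 -m creep '[[[0,0,0.02,0],[0,0,0.03,0],[0,0,0.03,0],[0,0,0.03,0],[0,0,0.03,0]]]' 1 40; python3 -m creep '[[[0,0,0,0],[0,0,0,0],[0,0,0,0]]]'
```

```text
time: 15.95
ee_pos: [0.5143, 0.1639, 0.0169]
eef_rot: [-3.14, -0.052, -0.001]
wrist_force: [-7.5, -0.5, 23.6]
grip_width: 0.0129
grasp_force: 48.2
time: 16.25
ee_pos: [0.5144, 0.1639, 0.017]
eef_rot: [-3.14, -0.052, -0.001]
wrist_force: [-7.5, -1.5, 24.5]
grip_width: 0.0133
grasp_force: 48.2
```

```bash
python3 - <<'E'
from h import *
p=manip.camera('side');W=cloud(p);hsv=cv2.cvtColor(p['image'],cv2.COLOR_RGB2HSV);v=p['z_map']>0
Y=W[(cv2.inRange(hsv,(100,150,50),(130,255,255))>0)&v]
Y=Y[(np.abs(Y[:,0]-.51)<.09)&(np.abs(Y[:,1]-.16)<.06)&(Y[:,2]>.025)]
print(np.percentile(Y,[1,50,99],axis=0).round(4).tolist(),np.linalg.lstsq(np.c_[np.ones(len(Y)),Y[:,:2]-[.5,.16]],Y[:,2],rcond=None)[0].round(4))
O=W[(cv2.inRange(hsv,(3,150,80),(20,255,255))>0)&v];O=O[(np.abs(O[:,0]-.47)<.03)&(np.abs(O[:,1]-.16)<.04)]
print('orange',len(O),np.percentile(O,[2,10,50,90,98],axis=0).round(4).tolist())
to(.5144,.1639,.017)
E
```

```text
[[0.4777, 0.1359, 0.0318], [0.5362, 0.1776, 0.0338], [0.5717, 0.203, 0.0368]] [0.0336 0.0051 0.0072]
orange 46 [[0.4617, 0.1278, 0.0083], [0.4671, 0.1562, 0.0237], [0.4697, 0.172, 0.0376], [0.4748, 0.1766, 0.0413], [0.4757, 0.1772, 0.0421]]
units [ 0.001 -0.    -0.001] yaw 0 | yang -88.09 pos [0.5143 0.1639 0.0169] F [-6.7 -0.5 23.9] w 0.013 t 16.3
```

```bash
python3 - <<'E'
from h import *
p=manip.camera('side')
for n,im in (('start',cv2.imread('pics/side0.png')[...,::-1]),('now',p['image'])):
    s=im[228:270,300:335].astype(float); w=np.clip(s[...,0]-s[...,2]-40,0,None)
    for r in range(4,24,2): print(n,r+228,round(w[r:r+2].sum()),(300+(w[r:r+2]*np.arange(35)).sum()/max(w[r:r+2].sum(),1)).round(2), end=' | ')
    print()
to(0,0,0)
E
```

```text
start 232 0 300.0 | start 234 214 311.42 | start 236 1509 311.59 | start 238 1819 311.95 | start 240 1472 312.17 | start 242 683 313.07 | start 244 568 313.69 | start 246 349 313.78 | start 248 48 314.42 | start 250 0 300.0 | 
now 232 0 300.0 | now 234 23 312.26 | now 236 766 312.73 | now 238 952 312.91 | now 240 780 313.03 | now 242 567 313.94 | now 244 373 314.61 | now 246 235 314.63 | now 248 89 314.63 | now 250 0 300.0 | 
units [-10.391   2.933   0.328] yaw 0 | yang -88.09 pos [0.5143 0.1639 0.0169] F [-7.  -1.  24.4] w 0.0132 t 16.35
```

```bash
python3 - <<'E'
from h import *
a=cv2.imread('pics/side0.png')[...,::-1].astype(np.float32)
ps=[manip.camera('side')['image'].astype(np.float32) for _ in range(3)];b=np.mean(ps,0)
g=lambda i:i.mean(2)
for nm,(r0,r1,c0,c1) in dict(face=(246,268,250,330),lip=(228,268,244,272),ctrl=(315,390,310,460),smallhousing=(290,325,295,365)).items():
    print(nm,cv2.phaseCorrelate(g(a)[r0:r1,c0:c1].copy(),g(b)[r0:r1,c0:c1].copy(),cv2.createHanningWindow((c1-c0,r1-r0),cv2.CV_32F)))
for n,i in (('start',a),('now',b)):
    s=i[:,305:325]
    for r in (236,238,240,243,245,247): print(n,r,'R-B',(s[r,:,0]-s[r,:,2]).astype(int).tolist())
E
```

```text
face ((-0.17049362674678292, -0.01612637306137721), 0.772716831167539)
lip ((0.0361782406948592, 0.10310310630850594), 0.9817471883694331)
ctrl ((-0.00030332365105323333, 0.46096488424560533), 0.8924988515218099)
smallhousing ((0.08574157012727568, -0.0023534171892123368), 0.9569831670802317)
start 236 R-B [-8, -9, -6, 27, 90, 153, 185, 175, 148, 102, 40, -5, -17, -14, -12, -11, -12, -12, -11, -11]
start 238 R-B [-8, -10, -7, 32, 108, 189, 225, 221, 206, 165, 93, 15, -18, -20, -15, -12, -10, -10, -11, -11]
start 240 R-B [-13, -14, -16, 1, 70, 158, 215, 209, 180, 160, 113, 39, -11, -20, -15, -12, -10, -9, -9, -9]
start 243 R-B [-15, -15, -15, -15, -6, 14, 47, 82, 107, 126, 99, 47, 3, -12, -12, -11, -10, -12, -13, -12]
start 245 R-B [-14, -14, -14, -15, -16, -12, 18, 79, 128, 141, 101, 40, 0, -11, -14, -11, -11, -10, -11, -10]
start 247 R-B [-17, -18, -20, -21, -20, -20, -6, 31, 69, 93, 72, 19, -11, -16, -16, -17, -13, -9, -7, -7]
now 236 R-B [-142, -164, -164, -140, -82, -3, 78, 129, 128, 89, 33, -6, -16, -14, -12, -12, -12, -12, -12, -12]
now 238 R-B [-86, -110, -109, -78, -14, 55, 111, 157, 187, 166, 95, 19, -14, -15, -11, -11, -11, -11, -11, -11]
now 240 R-B [-88, -107, -111, -95, -36, 39, 97, 127, 135, 129, 93, 34, -6, -16, -14, -11, -10, -10, -10, -11]
now 243 R-B [-111, -111, -113, -111, -97, -63, -20, 27, 83, 130, 118, 67, 17, -8, -13, -12, -12, -13, -13, -13]
now 245 R-B [-157, -164, -166, -167, -167, -166, -137, -62, 39, 116, 111, 60, 13, -9, -13, -13, -11, -11, -11, -10]
now 247 R-B [-136, -130, -126, -127, -128, -127, -112, -66, 6, 79, 94, 44, 3, -10, -11, -13, -11, -9, -8, -8]
```

The catch's outer edge is back within about 0.2 px (0.4 mm) of its rest position. The apparent shift came from blue cover pixels blending in on the inner side. The cover is flat on the ledge under a 24 N press, so I'm handing in.

```bash
python3 -c "
from cell import manip
print(manip.sign_off())"
```

```text
the job is handed in; nothing more can be done
None
```

The blue cover is hooked under the lip, snapped past the orange catch and lying flat on its ledge, and I handed in with the gripper still pressing at about 24 N; the hand-in gave no verdict.

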